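# Rack the cup tray behind its drop catches

## Task

Put the wooden tray with the two espresso cups away in the empty upper tier of the wooden rack: lift it by its grip board, feed its flanges into the runners nose first and slide it in so that the tray itself lifts the two steel drop catches and both fall behind it. Then, before letting go, tug the tray back gently against the fallen catches, with about 6 N, to prove that they hold, and leave it there with both catches down. Never force it, keep the cups standing in the tray, do not work the catches with the gripper and leave everything else where it stands.

Things in the scene. Friction and masses are not known exactly. Their poses are not given: they have to be found in the camera images.
- tray: Light wooden tray, 0.2 kg (with cups 0.36); all lengths here in mm. Origin: centre of underside; +x to the nose, z up. Body 140 x 134, walls 24, floor 4. Flanges along both sides reach y = +-77, z 19 to 24, x -70 to 70. Grip board at x -70 to -60: 24 high, and in the middle (86 wide) a bar at z 36 to 48 on posts. Pinch board and bar across their 10 mm at y = 0, TCP about 32 above the underside.
- rack: Fixed two-tier wooden rack, 160 mm deep, 112 high. Origin: centre of underside; +x runs from the mouth (x = -80) to the back board, z up. Lower tier is full. Upper tier: runner tops at z 97 carry the flanges (tray origin z = 78, y = 0); side play 2.5 each way, flared mouth; from x = -20 inward lips leave 3 over the flanges. Tray origin is at x = -1 when it touches the back board.
- catch_left (a joint): Angle of the upper left (+y) drop catch, a 70 g steel arm outside the side board with a nose across the runner's front end: 0 down, about 0.15 riding on the tray's flange. Falls by its weight. Its ramp begins 26 to 47 before the mouth: the tray coming in lifts it with 1 or 2 N; past the flange's end it drops behind. A pull of 6 to 9 N proves it; over 10 N on one catch bends it.
- catch_right (a joint): Angle of the upper right (-y) drop catch, mirror image of the left. Both swing on pins clamped alike in the slots of brass plates, at rack z = 96, x = -21 to 0 (for trays of other lengths); where differs from start to start and is not reported. Caught, the tray's origin bears at rack x = -26 to -5 accordingly, 4 to 25 short of the back board.
- cup_a: White espresso cup, 60 diameter at the rim, 55 high, loose in the nose half of the tray, 32 before its middle on the left (+y). Origin: centre of its foot, z up.
- cup_b: The second white espresso cup, beside the first on the right (-y) of the tray.
- egg_timer: Red and white egg timer, 62 wide, 43 high, a bystander to the right of the rack. Origin: centre of its foot.
- teapot: Small cream teapot with green lid, 117 wide, 92 high, a bystander at the left. Origin: centre of its foot.
Things that resemble listed ones, but are neither listed nor needed, are in the scene too. Several things have the shape of the tray; the one meant has the colours described above.

How it is judged:
By the outcome, as a careful person would: the job done as asked, in the order asked, and still so for the second after the job is handed in, with the robot touching nothing.
It also fails if it takes over 64 s, if anything falls off the work surface, if the arm or the gripper's body presses on something with over 40 N, if the wrist force passes 120 N, or if a joint passes its speed limit or range.

## Robot

A 6-joint arm with a two-finger parallel gripper is mounted at the origin on a cart in front of the work surface, level with it; the furniture and walls round the work are solid. World frame = base frame: x ahead of the robot, y to its left, z up, the work surface at z = 0. Lengths are in m, angles in rad, forces in N, time in s.
With the tool pointing down it reaches from about 0.375 to 0.825 m from the base axis. Payload 5.5 kg.
Tool frame: the origin (TCP) lies between the finger pads, 19 mm behind the fingertips; this is the grasp point; z points along the fingers, y is the line along which they close (so a half turn about z gives the same grasp; the last joint's range is limited). The gripper opens to 85 mm and grips with 20 to 120 N. Pads are 22 mm wide; open, the fingers measure 114 mm over their backs; the gripper's body (76 mm by 85 mm) begins 54 mm behind the grasp point. The pads swing forward as they close: fully open they stand 13 mm farther back than shut.
Start: joints at [-1.263, 0.314, -0.047, 1.21, 0, 1.571], TCP at [0.182, -0.572, 0.25] pointing down, gripper open.
Joint ranges: [-2.67, 2.67], [-0.69, 1.73], [-1.03, 1.25], [-2.08, 2.16], [-1.42, 1.45], [-3.14, 3.14]. Speed limits (rad/s): [2.39, 2.39, 3.01, 3.14, 3.14, 3.14].

## Interface

Orientations are given as a unit quaternion [x, y, z, w].
In Python, from rig import readout, imaging, arm, spotter gives the robot as it stands.
- The arm moves only by the tool servo_tool, never from a script. Its arguments are lists of equal length, an entry for each row: "hand": the closure, from 0 (fully open) to 1 (shut); "slide": the shift along the world's x, y, z in mm, a list of three; "turn": the turn about the world's z in rad. A call has 1 to 8 rows; each row is the pose to reach, as a shift and turn from the pose commanded when the call began; what a row does not reach only later rows make up. A row lasts 1/12 s, in which the tool goes at most 41.7 mm and 7.16 degrees, less where a joint would pass 70% of its speed; a pose out of reach is approached as far as the arm can. A call with a gripper value outside its range is refused whole. The fingers move at their own pace and stop on an object; "squeeze" is the grip in N (left out, the last holds). Time passes only in rows, so rows that repeat a pose let the fingers close. It gives the time, the measured TCP pose, the force, the opening and the grip force at its end, in the units of the state.
- readout.sense(): the state, without advancing time (a new reading comes with each control period).
- imaging.read_camera(name): name is "side" or "top" or "wrist"; returns the picture (480x640x3 uint8, blue, green, red); there is no depth.
- imaging.get_calibration(name): a dict with "fx", "fy", "cx", "cy" (pixels), "k1" (the pictures are not rectified: a ray, as slopes to the right and down, at radius r is drawn at 1 + k1 r^2 times it, then the intrinsics apply), "R" (3x3) and "t" (3): a world point X has camera coordinates R X + t; the wrist camera has in their place "tool_from_camera" (4x4, takes a point from camera to tool coordinates, whose origin is the TCP and whose axes are the flange's). Camera axes: x right, y down, z forward; pixel columns grow to the right and rows downward; lengths in m; the calibration is good to about 2 mm. A picture is of the moment at which its call begins: read the wrist's pose just before it. get_calibration takes no time and is no camera call.
- arm.finish_job(): hands the job in; it is judged then, once.
Trained networks look in the newest picture that a camera, given by its name, has taken for a name from the list of things; names that differ only in an ending like _2 or _b are one class to them, and where a whole thing is asked for, a point or a joint stands for the part that bears it (a point fixed in the world has none). Each returns a list of dicts, best first, with "p" (0 to 1); they miss things now and then, are a little off and sometimes report something else, mostly with a low value. They report only what shows in the picture. A call takes as long as a camera call. They do not tell look-alikes from the thing itself.
- spotter.boxes_of(camera, query): "position" ([x, y, z] in m, in the coordinates of the camera as it stood for that picture, good to about 4 mm: the middle of the surface that is visible of it).
The state is a dict: "time": time; "joint_pos": joint angles; "joint_velocities": joint speeds; "joint_torque": joint torques, N m; "position": TCP position; "eef_rot": TCP orientation; "ft_force": force on the tool from outside, world axes, zero at the start; "moment": the same for the moment, N m; "opening": finger opening in m; "finger_force": force on a finger pad.
Only numpy, scipy, OpenCV 4.12 (cv2) and the standard library are available. Lean on these libraries where they do the work, as an engineer would, in place of code of your own. Each camera call takes 0.05 s, during which the arm holds its last target. There are 200 camera calls.

## Working session

There is one attempt and no reset: what is moved stays moved. The work goes in short steps, Python scripts to look and compute and a tool call to move; the robot and the scene stay as the last step left them, time stands still between calls to the robot, and variables do not carry over. Pictures are saved under pics/ and viewed, at most 10 in all, crops included, and the job is handed in when it is done.

Besides the shell and the picture viewer there is one more tool, called after ">>>" as a command line: name --pt "numbers of a row" for each row, then --argument value for the rest. servo_tool: Moves the arm, as the interface text tells. Its arguments: {"type":"object","properties":{"hand":{"type":"array","items":{"type":"number"}},"slide":{"type":"array","items":{"type":"array","items":{"type":"number"}}},"turn":{"type":"array","items":{"type":"number"}},"squeeze":{"type":"number"}},"required":["hand","slide","turn"]}

```bash
mkdir -p pics; ls
cat > h.py <<'E'
import numpy as np,cv2,json
from rig import readout,imaging,arm,spotter
from scipy.spatial.transform import Rotation as Ro
def calib(n,s=None):
    c=imaging.get_calibration(n)
    if n=='wrist':
        s=s or readout.sense()
        T=np.eye(4);T[:3,:3]=Ro.from_quat(s['eef_rot']).as_matrix();T[:3,3]=s['position']
        W=T@np.array(c['tool_from_camera']); R=W[:3,:3].T; t=-R@W[:3,3]
    else: R=np.array(c['R']);t=np.array(c['t'])
    return c,R,t
def w(px,n,z,cal=None):
    c,R,t=cal or calib(n)
    px=np.atleast_2d(np.array(px,float)); d=(px-[c['cx'],c['cy']])/[c['fx'],c['fy']]
    u=d.copy()
    for _ in range(30): u=d/(1+c['k1']*(u**2).sum(1,keepdims=True))
    r=np.c_[u,np.ones(len(u))]@R; o=-R.T@t
    return o+r*((z-o[2])/r[:,2])[:,None]
def proj(X,n,cal=None):
    c,R,t=cal or calib(n)
    q=np.atleast_2d(X)@R.T+t; u=q[:,:2]/q[:,2:]; u=u*(1+c['k1']*(u**2).sum(1,keepdims=True))
    return u*[c['fx'],c['fy']]+[c['cx'],c['cy']]
def cam2w(p,n,cal=None):
    c,R,t=cal or calib(n); return R.T@(np.array(p)-t)
E
python3 - <<'E'
from h import *
for n in ['top','side']:
    im=imaging.read_camera(n);cv2.imwrite(f'pics/{n}0.png',im)
    c=calib(n);print(n,c[0]['fx'],c[0]['k1'],(-c[1].T@c[2]).round(3))
    for q in ['tray','rack','cup_a','catch_left','egg_timer','teapot']:
        print(q,[(np.round(cam2w(d['position'],n,c),3).tolist(),round(d['p'],2)) for d in spotter.boxes_of(n,q)])
print(readout.sense())
E
```

```text
pics
top 509.4462841111614 0.041206771475325026 [0.175 0.09  1.394]
tray [([0.414, 0.275, 0.006], 0.92), ([0.264, 0.508, 0.007], 0.89)]
rack []
cup_a [([0.449, 0.228, 0.018], 0.95), ([0.485, 0.286, 0.023], 0.73)]
catch_left [([0.493, -0.081, 0.099], 0.19)]
egg_timer [([0.592, -0.343, 0.036], 0.93)]
teapot [([0.549, 0.387, 0.06], 0.77)]
side 579.669226765781 -0.11615033710022302 [-0.944  0.319  0.762]
tray [([0.392, 0.287, 0.024], 0.85), ([0.272, 0.505, 0.014], 0.74), ([0.452, 0.282, 0.041], 0.32)]
rack [([0.61, 0.035, 0.039], 0.62)]
cup_a [([0.454, 0.28, 0.043], 0.72)]
catch_left [([0.424, 0.226, 0.044], 0.68), ([0.597, 0.051, 0.108], 0.57)]
egg_timer [([0.577, -0.348, 0.037], 0.74)]
teapot []
{'time': 0.7, 'joint_pos': array([-1.26299174e+00,  3.13451462e-01, -4.70781473e-02,  1.21015549e+00,
       -1.50816426e-05,  1.57078470e+00]), 'joint_velocities': array([ 0.00057729, -0.00168236, -0.00060765, -0.00159901,  0.00220426,
       -0.00078772]), 'joint_torque': array([ 5.37834640e-04, -5.39290774e+01,  3.39980614e+01,  1.10898636e-03,
        6.42923828e-05, -2.05677928e-07]), 'position': array([ 0.1817845 , -0.57182941,  0.25003822]), 'eef_rot': array([9.88179507e-01, 1.53301202e-01, 1.07312220e-06, 5.61111404e-05]), 'ft_force': array([ 0.4814794 ,  0.1720846 , -0.42517179]), 'moment': array([-0.02480672,  0.02110865, -0.08680109]), 'finger_force': 0.0, 'opening': 0.08531755702976397}
```

View pics/top0.png

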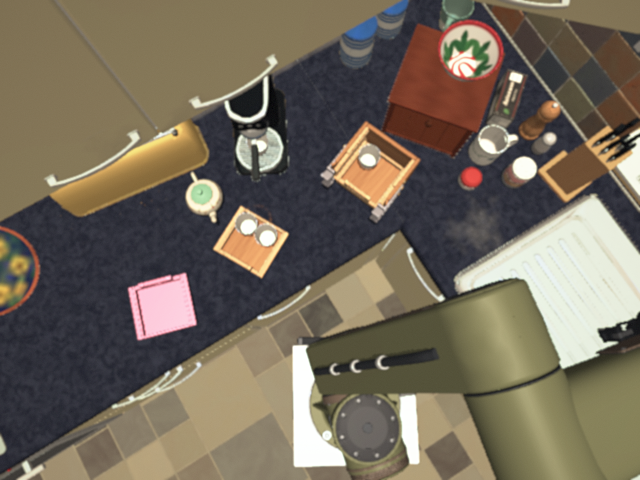

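View pics/side0.png

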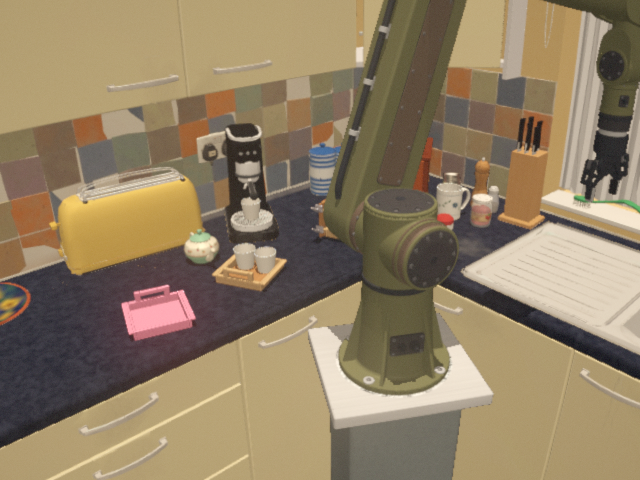

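Top view: the wooden tray with two cups is at (251,241); the pink tray at (163,306) has the same shape but the wrong colour. The rack is at (372,168) with its catches at (328,177) and (378,212). The mouth faces the lower left, and a cup stands in the full lower tier. Next is a close crop of the tray and the rack.

Run:
```python
import cv2,numpy as np
im=cv2.imread('pics/top0.png')
a=im[195:290,205:300];b=im[115:225,315:430]
a=cv2.resize(a,(400,400),interpolation=cv2.INTER_CUBIC);b=cv2.resize(b,(400,383),interpolation=cv2.INTER_CUBIC)
b=cv2.copyMakeBorder(b,0,17,0,0,cv2.BORDER_CONSTANT)
cv2.imwrite('pics/c0.png',np.hstack([a,b]))
```

```text
(no output)
```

View pics/c0.png

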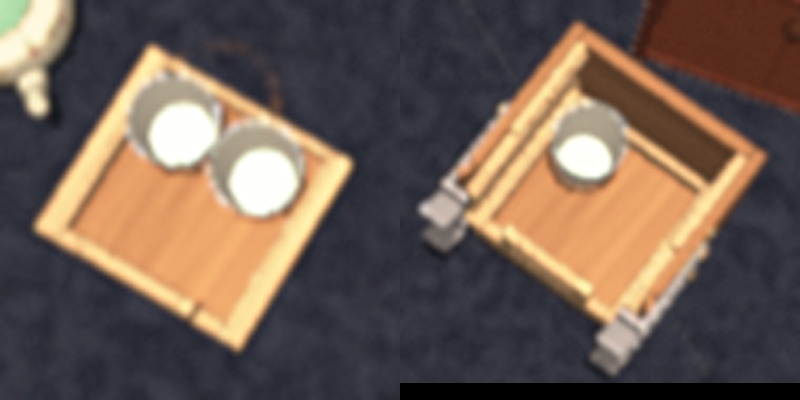

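The crop confirms the choice: a wooden tray with two white cups in its nose half and its grip board along the lower-left edge. In the rack, the two steel catches sit at the mouth, at (450,205) and (615,340) in the crop.

Run:
```python
from h import *
s=95/400
P=np.array([[150,45],[353,162],[240,352],[35,228]])*s+[205,195]
X=w(P,'top',.024);print('tray',X.round(4))
print([np.linalg.norm(X[i]-X[(i+1)%4]).round(4) for i in range(4)])
f=(X[0]+X[1]-X[2]-X[3])[:2];print('c',X.mean(0),'yaw',np.arctan2(f[1],f[0]), (X[0]-X[1])[:2], 'yaw2',np.arctan2(*( (X[0]-X[1])[:2]*[-1,1])))
l=(X[0]-X[1]);print(np.arctan2(-l[0],l[1]))
s=115/400
Q=np.array([[178,22],[367,157]])*s+[315,115]
Y=w(Q,'top',.112);d=Y[0]-Y[1];yaw=np.arctan2(-d[0],d[1]);print('rack back',Y,np.linalg.norm(d),yaw,'c',Y.mean(0)[:2]-.08*np.array([np.cos(yaw),np.sin(yaw)]))
c=imaging.get_calibration('wrist');print(np.round(c['tool_from_camera'],3).tolist(),c['fx'],c['k1'])
st=readout.sense();R=Ro.from_quat(st['eef_rot']).as_matrix();print(R.round(2))
```

```text
tray [[0.5305 0.2955 0.024 ]
 [0.4487 0.1634 0.024 ]
 [0.3268 0.2372 0.024 ]
 [0.4105 0.369  0.024 ]]
[np.float64(0.1554), np.float64(0.1426), np.float64(0.1561), np.float64(0.1407)]
c [0.4291192  0.26626721 0.024     ] yaw -0.546808929421355 [0.08172723 0.13213123] yaw2 -0.5539337746704489
-0.5539337746704489
rack back [[ 0.73215285 -0.05278035  0.112     ]
 [ 0.61962675 -0.19135508  0.112     ]] 0.1785079290983161 -0.6820301726743759 c [ 0.61378624 -0.07163809]
[[0.0, -0.951, -0.309, 0.078], [1.0, 0.0, 0.0, 0.001], [-0.0, -0.309, 0.951, -0.123], [0.0, 0.0, 0.0, 1.0]] 360.8069373852542 -0.03412309795942145
[[ 0.95  0.3   0.  ]
 [ 0.3  -0.95 -0.  ]
 [-0.    0.   -1.  ]]
```

>>> servo_tool --hand '[0.4,0.4,0.4,0.4,0.4,0.4,0.4,0.4]' --pt "30 25 5" --pt "60 50 10" --pt "90 80 15" --pt "115 115 15" --pt "140 150 20" --pt "160 185 20" --pt "180 220 20" --pt "195 255 20" --turn '[0.1,0.2,0.3,0.4,0.5,0.6,0.714,0.714]'

```text
time: 1.37
position: [0.378, -0.3151, 0.2703]
eef_rot: [0.871, 0.491, 0.0, 0.0]
ft_force: [0.8, 0.0, -1.0]
opening: 0.0512
finger_force: 0.0
```

>>> servo_tool --hand '[0.4,0.4,0.4,0.4,0.4,0.4,0.4,0.4]' --pt "15 38 0" --pt "30 76 0" --pt "40 115 0" --pt "45 155 0" --pt "50 195 0" --pt "53 235 0" --pt "53 275 0" --pt "53 315 0" --turn '[0,0,0,0,0,0,0,0]'

```text
time: 2.03
position: [0.4296, 0.0001, 0.2703]
eef_rot: [0.872, 0.489, 0.0, 0.0]
ft_force: [0.6, -0.2, 0.4]
opening: 0.0511
finger_force: 0.0
```

Run:
```python
from h import *
s=readout.sense();im=imaging.read_camera('wrist');cv2.imwrite('pics/w0.png',im);np.save('w0.npy',[s['position'].tolist()+s['eef_rot'].tolist()])
```

>>> servo_tool --hand '[0.4,0.4,0.4,0.4,0.4,0.4,0.4,0.4]' --pt "-8 39 -8" --pt "-16 78 -16" --pt "-24 117 -24" --pt "-32 156 -32" --pt "-40 195 -40" --pt "-48 234 -48" --pt "-56 270 -56" --pt "-56 300 -70" --turn '[0,0,0,0,0,0,0,0]'

```text
time: 2.75
position: [0.3729, 0.3009, 0.2007]
eef_rot: [0.872, 0.49, 0.001, -0.0]
ft_force: [0.9, 0.2, 1.3]
opening: 0.0512
finger_force: 0.0
```

Run:
```python
from h import *
s=readout.sense();print(s['position'])
im=imaging.read_camera('wrist');cv2.imwrite('pics/w1.png',im);np.save('w1.npy',[s['position'].tolist()+s['eef_rot'].tolist()])
a=cv2.imread('pics/w0.png')
cv2.imwrite('pics/w01.png',cv2.resize(np.vstack([a,im]),(400,600)))
```

```text
[0.37294173 0.3009028  0.20073422]
```

View pics/w1.png

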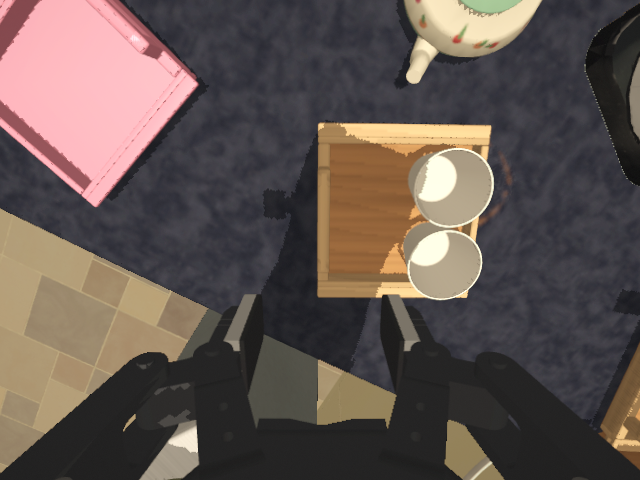

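View pics/w0.png

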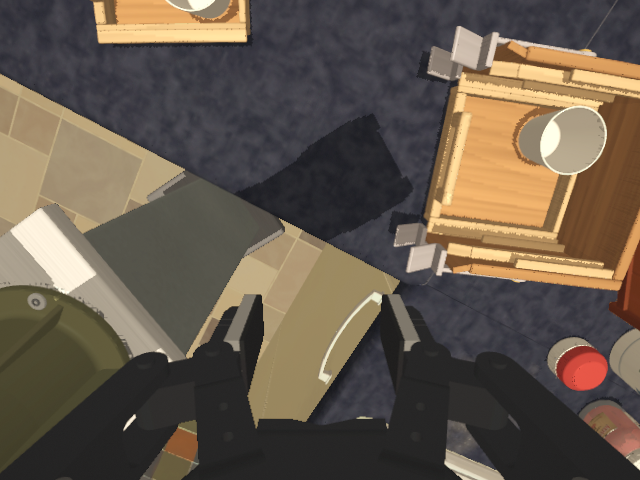

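w1: tray corners at the grip end (318,123) and (318,297), nose-left (491,125), bar along column 324. w0: rack with catches at (472,46) and (427,258), side boards' outer tops running from (497,42) and (447,270) to the right.

Run:
```python
from h import *
def cal(n):
    a=np.load(n+'.npy')[0];return calib('wrist',{'position':a[:3],'eef_rot':a[3:]})
c1=cal('w1')
X=w([[318,123],[491,125],[318,297],[467,298]],'wrist',.024,c1);print(X.round(4))
print('tray yaw side',[np.arctan2(*(X[i+1]-X[i])[[1,0]]).round(4) for i in (0,2)],'width',np.linalg.norm(X[0]-X[2]),'yaw back',np.arctan2(*((X[0]-X[2])[:2]*[-1,1])))
yaw=np.arctan2(*((X[0]-X[2])[:2]*[-1,1])); print('grip pt',(X[0]+X[2])[:2]/2+.005*np.array([np.cos(yaw),np.sin(yaw)]))
im=cv2.imread('pics/w0.png')[10:300,400:640];cv2.imwrite('pics/w0c.png',cv2.resize(im,None,fx=2,fy=2,interpolation=cv2.INTER_CUBIC))
```

```text
[[0.4112 0.3689 0.024 ]
 [0.5292 0.2961 0.024 ]
 [0.3312 0.2383 0.024 ]
 [0.4487 0.1652 0.024 ]]
tray yaw side [np.float64(-0.553), np.float64(-0.5566)] width 0.15315116226241499 yaw back -0.5497861155879745
grip pt [0.37545407 0.3010184 ]
```

View pics/w0c.png

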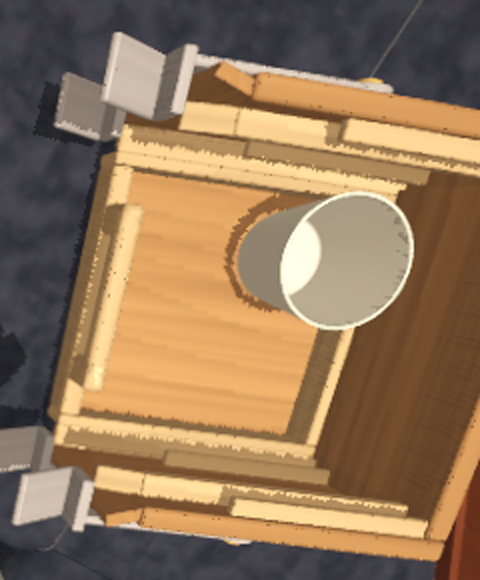

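Run:
```python
from h import *
a=np.load('w0.npy')[0];c=calib('wrist',{'position':a[:3],'eef_rot':a[3:]})
f=lambda P,z:w(np.array(P)/2+[400,10],'wrist',z,c)
yaw=lambda X:np.arctan2(X[1,1]-X[0,1],X[1,0]-X[0,0])
Lo=f([[258,75],[480,112]],.112);Ro_=f([[145,530],[440,560]],.112);Li=f([[255,98],[480,137]],.112);Ri=f([[142,510],[430,537]],.112)
for n,X in zip('Lo Ro Li Ri'.split(),(Lo,Ro_,Li,Ri)): print(n,X.round(4).tolist(),yaw(X).round(4))
B=f([[440,560]],.112)[0];print('back right corner',B)
yw=-.682;e=np.array([np.cos(yw),np.sin(yw)]);n=np.array([-e[1],e[0]])
for m,X in zip('Lo Ro Li Ri'.split(),(Lo,Ro_,Li,Ri)): print(m,(X[:,:2]@n).round(4),(X[:,:2]@e).round(4))
print('mouth', (f([[218,65],[107,525]],.112)[:,:2]@e).round(4))
# catch nose tips
print('topcam back',[ (np.array(p)@n).round(4) for p in ([.7322,-.0528],[.6196,-.1914])],[ (np.array(p)@e).round(4) for p in ([.7322,-.0528],[.6196,-.1914])])
```

```text
Lo [[0.6241, 0.034, 0.112], [0.6919, -0.0195, 0.112]] -0.6673
Ro [[0.5159, -0.1062, 0.112], [0.6231, -0.1894, 0.112]] -0.6604
Li [[0.6202, 0.0275, 0.112], [0.6893, -0.0278, 0.112]] -0.6754
Ri [[0.5186, -0.097, 0.112], [0.6224, -0.176, 0.112]] -0.65
back right corner [ 0.62308972 -0.18941566  0.112     ]
Lo [0.4198 0.4211] [0.4631 0.5494]
Ro [0.2428 0.2457] [0.4674 0.6031]
Li [0.4123 0.4129] [0.4642 0.5526]
Ri [0.2516 0.2557] [0.4638 0.5941]
mouth [0.4479 0.4506]
topcam back [np.float64(0.4206), np.float64(0.242)] [np.float64(0.6017), np.float64(0.6017)]
```

>>> servo_tool --hand '[0.4,0.4,0.4,0.4,0.4,0.4,0.4,0.4]' --pt "2 0 -30" --pt "2 0 -60" --pt "2 0 -90" --pt "2 0 -115" --pt "2 0 -135" --pt "2 0 -153" --pt "2 0 -167" --pt "2 0 -167" --turn '[-0.003,-0.003,-0.003,-0.003,-0.003,-0.003,-0.003,-0.003]'

```text
time: 3.47
position: [0.3742, 0.2965, 0.0305]
eef_rot: [0.873, 0.488, -0.002, 0.0]
ft_force: [-0.1, -0.5, 0.9]
opening: 0.0512
finger_force: 0.0
```

>>> servo_tool --hand '[0.7,0.9,1,1,1,1,1,1]' --pt "0 0 0" --pt "0 0 0" --pt "0 0 0" --pt "0 0 0" --pt "0 0 0" --pt "0 0 0" --pt "0 0 0" --pt "0 0 0" --turn '[0,0,0,0,0,0,0,0]' --squeeze 60

```text
time: 4.13
position: [0.3765, 0.299, 0.0343]
eef_rot: [0.873, 0.488, 0.001, -0.0]
ft_force: [-0.9, -0.6, 7.0]
opening: 0.0088
finger_force: 59.3
```

>>> servo_tool --hand '[1,1,1,1,1,1,1,1]' --pt "0 0 4" --pt "0 0 14" --pt "0 0 28" --pt "0 0 44" --pt "0 0 60" --pt "0 0 74" --pt "0 0 84" --pt "0 0 90" --turn '[0,0,0,0,0,0,0,0]'

```text
time: 4.8
position: [0.3762, 0.2985, 0.1247]
eef_rot: [0.873, 0.488, 0.001, -0.0]
ft_force: [-0.7, 0.2, -2.5]
opening: 0.0092
finger_force: 58.7
```

>>> servo_tool --hand '[1,1,1,1,1,1,1,1]' --pt "0 -4 0" --pt "1 -14 0" --pt "3 -28 0" --pt "6 -45 0" --pt "8 -63 0" --pt "11 -82 0" --pt "13 -101 0" --pt "15 -120 0" --turn '[0,-0.01,-0.02,-0.035,-0.05,-0.065,-0.08,-0.095]'

```text
time: 5.47
position: [0.3896, 0.1761, 0.1218]
eef_rot: [0.896, 0.445, -0.001, 0.0]
ft_force: [0.1, -1.1, -3.8]
opening: 0.0091
finger_force: 58.7
```

>>> servo_tool --hand '[1,1,1,1,1,1,1,1]' --pt "2 -18 0" --pt "4 -35 0" --pt "6 -50 0" --pt "7 -62 0" --pt "8 -71 0" --pt "9 -76 0" --pt "9 -78 0" --pt "9 -78 0" --turn '[-0.01,-0.02,-0.025,-0.03,-0.03,-0.03,-0.03,-0.03]'

```text
time: 6.13
position: [0.3995, 0.0998, 0.1227]
eef_rot: [0.902, 0.432, -0.0, -0.0]
ft_force: [0.6, 0.5, -3.0]
opening: 0.0092
finger_force: 58.7
```

Run:
```python
from h import *
s=readout.sense();print(s['position'],s['eef_rot'],s['ft_force'],s['moment'])
im=imaging.read_camera('wrist');cv2.imwrite('pics/w2.png',im);np.save('w2.npy',[s['position'].tolist()+s['eef_rot'].tolist()])
cv2.imwrite('pics/top2.png',imaging.read_camera('top'));cv2.imwrite('pics/side2.png',imaging.read_camera('side'))
```

```text
[0.39948465 0.09984044 0.12270136] [ 9.01949308e-01  4.31841788e-01 -3.21139593e-04 -1.17184927e-04] [ 0.55751134  0.53806237 -3.02072819] [0.15910773 0.21526867 0.01557848]
```

View pics/w2.png

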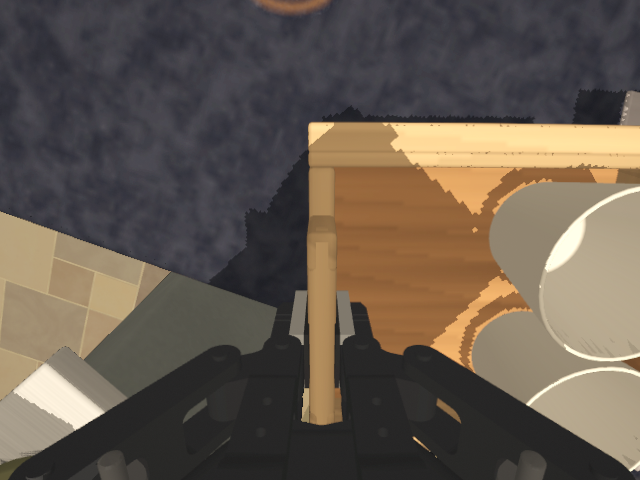

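w2: the tray hangs straight in the grip, both cups are standing, and the back-left corner is at (310,122). Next is a montage of the top and side crops to line it up with the rack.

Run:
```python
from h import *
a=np.load('w2.npy')[0];c=calib('wrist',{'position':a[:3],'eef_rot':a[3:]})
X=w([[310,122],[639,126]],'wrist',.1124,c);print(X)
R=Ro.from_quat(a[3:]).as_matrix();y=-R[:2,1] if R[0,1]<0 else R[:2,1];yw=np.arctan2(y[1],y[0]);print('tool yaw',yw,'edge yaw',np.arctan2(*(X[1]-X[0])[[1,0]]))
e=np.array([np.cos(yw),np.sin(yw)]);n=np.array([-e[1],e[0]]);print('corner rel TCP',(X[0,:2]-a[:2])@e,(X[0,:2]-a[:2])@n)
t=cv2.imread('pics/top2.png')[110:240,250:430];t=cv2.resize(t,(800,578)[0:2],interpolation=cv2.INTER_CUBIC)
cv2.imwrite('pics/top2c.png',t)
C=np.array([.614,-.0717]);print(proj(np.r_[C,.1],'side'),proj(np.r_[a[:2],.1],'side'))
```

```text
[[0.44557988 0.16322398 0.1124    ]
 [0.53857657 0.08806982 0.1124    ]]
tool yaw -0.6777288098481041 edge yaw -0.6796834348825459
corner rel TCP -0.003834956765095633 0.07827858440724908
[[357.34931803 203.92375703]] [[313.2723681  240.24285754]]
```

View pics/top2c.png

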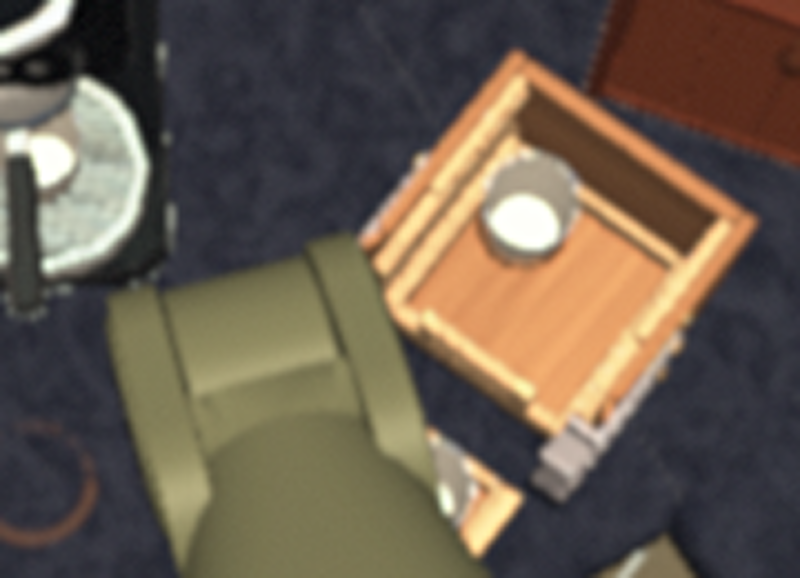

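Run:
```python
from h import *
g=lambda P:w(np.array(P)/4.444+[250,110],'top',.112)[:,:2]
T,BL,BR,L2,R2=g([[523,495],[517,52],[758,218],[362,238],[612,410]])
for nm,d in (('back',None),('left',BL-L2),('right',BR-R2)):
    if d is None: q=BL-BR; y=np.arctan2(-q[0],q[1])
    else: y=np.arctan2(d[1],d[0])
    e=np.array([np.cos(y),np.sin(y)]);n=np.array([-e[1],e[0]]);B=(BL+BR)/2
    print(nm,y.round(4),'lat',((T-B)@n).round(4),'long from centre',((T-B)@e+.08).round(4))
for y in(-.665,-.67,-.675,-.68):
    e=np.array([np.cos(y),np.sin(y)]);n=np.array([-e[1],e[0]]);B=(BL+BR)/2;print(y,((T-B)@n).round(4),((T-B)@e+.08).round(4),(B-.08*e).round(4), ((BL-L2)@n).round(4),((BR-R2)@n).round(4))
print(BL,BR,T)
```

```text
back -0.6643 lat -0.074 long from centre -0.1402
left -0.7008 lat -0.082 long from centre -0.1373
right -0.6765 lat -0.0767 long from centre -0.1393
-0.665 -0.0742 -0.1401 [ 0.6139 -0.0731] -0.0054 -0.0017
-0.67 -0.0753 -0.1398 [ 0.6141 -0.0727] -0.0046 -0.001
-0.675 -0.0764 -0.1394 [ 0.6144 -0.0724] -0.0039 -0.0002
-0.68 -0.0775 -0.139 [ 0.6146 -0.0721] -0.0031 0.0005
[ 0.73107289 -0.05316797] [ 0.6226119 -0.1916846] [ 0.45784223 -0.04495583]
```

>>> servo_tool --hand '[1,1,1,1,1,1,1,1]' --pt "0 0 -3" --pt "-1 -1 -6" --pt "-1 -1 -8.5" --pt "2 -3.5 -8.5" --pt "7 -7 -8.5" --pt "13 -12 -8.5" --pt "18 -16.5 -8.5" --pt "18 -16.5 -8.5" --turn '[0.003,0.006,0.006,0.006,0.006,0.006,0.006,0.006]'

```text
time: 6.95
position: [0.4195, 0.0829, 0.1148]
eef_rot: [0.901, 0.434, 0.001, 0.0]
ft_force: [0.5, -0.3, -3.3]
opening: 0.0091
finger_force: 58.8
```

```bash
cat >> h.py <<'E'
def snap(n='top',show=False):
    s=readout.sense();C=np.array([.6142,-.0726]);y=-.672;e=np.array([np.cos(y),np.sin(y)]);m=np.array([-e[1],e[0]])
    f=s['ft_force'];d=s['position'][:2]-C
    print('t',s['time'],'tray x,y mm',(d@e*1e3+65).round(1),(d@m*1e3).round(1),'z',(s['position'][2]*1e3).round(1),'F fwd/lat/up',(f[:2]@e).round(1),(f[:2]@m).round(1),f[2].round(1),'M',s['moment'].round(2),'grip',s['opening'])
E
python3 - <<'E'
from h import *
snap()
t=imaging.read_camera('top');cv2.imwrite('pics/top3.png',t)
E
```

```text
t 6.95 tray x,y mm -184.1 0.5 z 114.8 F fwd/lat/up 0.6 0.1 -3.3 M [ 0.17  0.16 -0.01] grip 0.009054048409259276
```

>>> servo_tool --hand '[1,1,1,1,1,1,1,1]' --pt "3.1 -2.5 0" --pt "6.3 -5 0" --pt "9.4 -7.5 0" --pt "12.5 -10 0" --pt "15.7 -12.4 0" --pt "18.8 -14.9 0" --pt "21.9 -17.4 0" --pt "25 -19.9 0" --turn '[0,0,0,0,0,0,0,0]'

```text
time: 7.67
position: [0.4428, 0.0636, 0.1143]
eef_rot: [0.9, 0.435, -0.0, -0.0]
ft_force: [-1.1, 1.2, -5.4]
opening: 0.0095
finger_force: 58.8
```

Run:
```python
from h import *
snap()
t=imaging.read_camera('top')[120:240,300:430];s=imaging.read_camera('side');cv2.imwrite('pics/side4.png',s)
q=imaging.read_camera('wrist');cv2.imwrite('pics/w4.png',q)
t=cv2.resize(t,(433,400),interpolation=cv2.INTER_CUBIC);q=cv2.resize(q[:, 270:640],(308,400))
cv2.imwrite('pics/m4.png',np.hstack([t,q]))
```

```text
t 7.6667 tray x,y mm -153.9 -0.2 z 114.3 F fwd/lat/up -1.6 0.3 -5.4 M [0.34 0.46 0.04] grip 0.009529245516216568
```

View pics/m4.png

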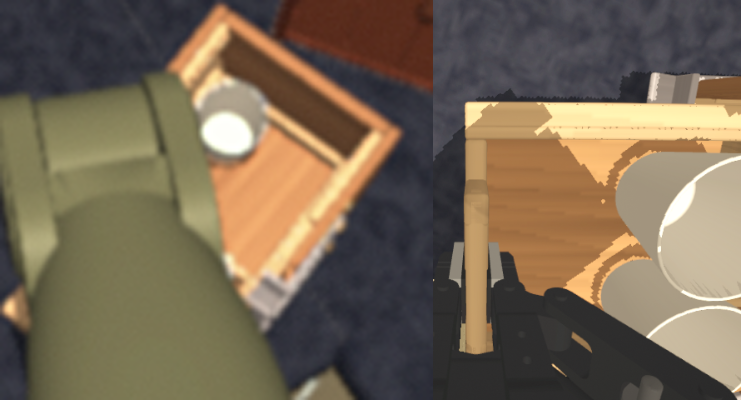

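m4: the tray's nose is at the mouth, the left catch is riding on the flange at (672,87), and the cups are standing. The back force is 1.6 N, as expected.

>>> servo_tool --hand '[1,1,1,1,1,1,1,1]' --pt "3.1 -2.5 0" --pt "6.3 -5 0" --pt "9.4 -7.5 0" --pt "12.5 -10 0" --pt "15.7 -12.4 0" --pt "18.8 -14.9 0" --pt "21.9 -17.4 -0.5" --pt "25 -19.9 -1" --turn '[0,0,0,0,0,0,0,0]'

```text
time: 8.48
position: [0.4681, 0.0436, 0.1134]
eef_rot: [0.9, 0.435, 0.0, 0.0]
ft_force: [-0.0, 0.5, -4.6]
opening: 0.0093
finger_force: 58.8
```

Run:
```python
from h import *
snap()
```

```text
t 8.4833 tray x,y mm -121.7 0.0 z 113.4 F fwd/lat/up -0.3 0.4 -4.6 M [ 0.25  0.36 -0.04] grip 0.009287416798194078
```

>>> servo_tool --hand '[1,1,1,1,1,1,1,1]' --pt "3.1 -2.5 -0.3" --pt "6.3 -5 -0.6" --pt "9.4 -7.5 -0.9" --pt "12.5 -10 -1.2" --pt "14.1 -11.2 -1.2" --pt "15.7 -12.4 -1.2" --pt "17.2 -13.7 -1.2" --pt "18.8 -14.9 -1.2" --turn '[0,0,0,0,0,0,0,0]'

```text
time: 9.15
position: [0.4868, 0.0289, 0.1124]
eef_rot: [0.9, 0.435, 0.0, 0.0]
ft_force: [-1.3, 0.4, -1.9]
opening: 0.0091
finger_force: 59.0
```

Run:
```python
from h import *
snap()
```

```text
t 9.15 tray x,y mm -97.9 0.1 z 112.4 F fwd/lat/up -1.2 -0.5 -1.9 M [0.38 0.18 0.08] grip 0.009088672499210762
```

>>> servo_tool --hand '[1,1,1,1,1,1,1,1]' --pt "2.35 -1.87 0.2" --pt "4.7 -3.7 0.3" --pt "7 -5.6 0.3" --pt "9.4 -7.5 0.3" --pt "11.7 -9.3 0.3" --pt "14.1 -11.2 0.3" --pt "16.4 -13 0.3" --pt "18.8 -14.9 0.3" --turn '[0,0,0,0,0,0,0,0]'

```text
time: 9.82
position: [0.5056, 0.0139, 0.1126]
eef_rot: [0.9, 0.435, -0.0, -0.0]
ft_force: [-1.5, 0.5, -2.6]
opening: 0.0088
finger_force: 58.9
```

Run:
```python
from h import *
snap()
```

```text
t 9.8167 tray x,y mm -73.8 0.1 z 112.6 F fwd/lat/up -1.5 -0.6 -2.6 M [0.34 0.27 0.04] grip 0.00877748830238567
```

>>> servo_tool --hand '[1,1,1,1,1,1,1,1]' --pt "3.1 -2.5 0" --pt "6.3 -5 0" --pt "9.4 -7.5 0" --pt "12.5 -10 0" --pt "15.7 -12.4 0" --pt "18.8 -14.9 0" --pt "21.9 -17.4 0" --pt "25 -19.9 0" --turn '[0,0,0,0,0,0,0,0]'

```text
time: 10.48
position: [0.5307, -0.0061, 0.1126]
eef_rot: [0.9, 0.435, 0.0, 0.0]
ft_force: [-1.3, 0.3, -2.7]
opening: 0.009
finger_force: 58.9
```

Run:
```python
from h import *
snap();cv2.imwrite('pics/w5.png',imaging.read_camera('wrist'));cv2.imwrite('pics/top5.png',imaging.read_camera('top'))
```

```text
t 10.4833 tray x,y mm -41.8 0.1 z 112.6 F fwd/lat/up -1.1 -0.6 -2.7 M [0.32 0.25 0.06] grip 0.008950203268451926
```

>>> servo_tool --hand '[1,1,1,1,1,1]' --pt "2.35 -1.9 0" --pt "4.7 -3.7 0" --pt "7 -5.6 0" --pt "9.4 -7.5 0" --pt "11.7 -9.3 0" --pt "12.5 -10 0" --turn '[0,0,0,0,0,0]'

```text
time: 11.08
position: [0.5433, -0.0161, 0.1126]
eef_rot: [0.901, 0.435, 0.0, 0.0]
ft_force: [-1.0, 1.3, -3.5]
opening: 0.0092
finger_force: 58.8
```

Run:
```python
from h import *
snap();cv2.imwrite('pics/w6.png',imaging.read_camera('wrist'))
```

```text
t 11.0833 tray x,y mm -25.7 0.1 z 112.6 F fwd/lat/up -1.6 0.4 -3.5 M [0.24 0.21 0.02] grip 0.009172009467925674
```

>>> servo_tool --hand '[1,1,1,1]' --pt "1.6 -1.2 0" --pt "3.1 -2.5 0" --pt "4.7 -3.7 0" --pt "5.5 -4.4 0" --turn '[0,0,0,0]'

```text
time: 11.47
position: [0.5486, -0.0203, 0.1126]
eef_rot: [0.901, 0.435, 0.0, 0.0]
ft_force: [-0.7, -0.2, -2.9]
opening: 0.0088
finger_force: 58.8
```

Run:
```python
from h import *
snap();q=imaging.read_camera('wrist');cv2.imwrite('pics/w7.png',q)
for n in 'w4','w5','w6':
    p=cv2.imread(f'pics/{n}.png');d=cv2.absdiff(p,q).max(2)>40;ys,xs=np.nonzero(d);print(n,d.sum())
t=imaging.read_camera('top');a=cv2.imread('pics/top5.png');d=(cv2.absdiff(a,t).max(2)>25)[150:235,300:430];print(d.sum())
```

```text
t 11.4667 tray x,y mm -18.9 0.1 z 112.6 F fwd/lat/up -0.4 -0.6 -2.9 M [0.29 0.22 0.05] grip 0.008763382499334652
w4 53755
w5 19907
w6 9923
1787
```

Run:
```python
from h import *
a=np.load('w0.npy')[0];c=calib('wrist',{'position':a[:3],'eef_rot':a[3:]})
y=-.672;e=np.array([np.cos(y),np.sin(y)]);m=np.array([-e[1],e[0]])
X=w(np.array([[375,82],[390,88],[235,541],[245,543],[142,60],[60,490]])/2+[400,10],'wrist',.096,c)[:,:2]-[.6142,-.0726]
print((X@e).round(4),(X@m).round(4))
```

```text
[-0.0046  0.002  -0.005  -0.0001 -0.0956 -0.0903] [ 0.0979  0.0967 -0.0939 -0.0943  0.0924 -0.0793]
```

>>> servo_tool --hand '[1,1,1,1]' --pt "1.2 -0.9 0" --pt "2.35 -1.9 0" --pt "3.5 -2.8 0" --pt "3.9 -3.1 0" --turn '[0,0,0,0]'

```text
time: 11.9
position: [0.5525, -0.0235, 0.1126]
eef_rot: [0.901, 0.435, 0.0, 0.0]
ft_force: [-0.4, -0.6, -4.0]
opening: 0.009
finger_force: 58.7
```

Run:
```python
from h import *
snap();q=imaging.read_camera('wrist');cv2.imwrite('pics/w8.png',q)
t=imaging.read_camera('top');cv2.imwrite('pics/top8.png',t)
```

```text
t 11.9 tray x,y mm -13.8 0.0 z 112.6 F fwd/lat/up 0.0 -0.7 -4.0 M [ 0.18  0.22 -0.01] grip 0.009019933307969949
```

>>> servo_tool --hand '[1,1,1,1]' --pt "0.8 -0.6 0" --pt "1.6 -1.2 0" --pt "2.35 -1.9 0" --pt "3.1 -2.5 0" --turn '[0,0,0,0]'

```text
time: 12.33
position: [0.5556, -0.0259, 0.1127]
eef_rot: [0.901, 0.435, 0.0, 0.0]
ft_force: [0.5, 0.1, -2.9]
opening: 0.009
finger_force: 58.9
```

Run:
```python
from h import *
snap();q=imaging.read_camera('wrist');cv2.imwrite('pics/w9.png',q)
t=imaging.read_camera('top');cv2.imwrite('pics/top9.png',t)
```

```text
t 12.3333 tray x,y mm -9.9 0.0 z 112.7 F fwd/lat/up 0.3 0.4 -2.9 M [ 0.19  0.15 -0.05] grip 0.009043721058142126
```

>>> servo_tool --hand '[1,1,1,1,1]' --pt "0.8 -0.6 0" --pt "1.6 -1.2 0" --pt "2.35 -1.9 0" --pt "3.1 -2.5 0" --pt "3.1 -2.5 0" --turn '[0,0,0,0,0]'

```text
time: 12.85
position: [0.5588, -0.0284, 0.1127]
eef_rot: [0.901, 0.435, 0.0, 0.0]
ft_force: [0.9, -0.3, -1.6]
opening: 0.0092
finger_force: 58.9
```

Run:
```python
from h import *
snap();q=imaging.read_camera('wrist');cv2.imwrite('pics/w10.png',q)
t=imaging.read_camera('top');cv2.imwrite('pics/top10.png',t)
s=readout.sense();c=calib('wrist',s)
y=-.672;e=np.array([np.cos(y),np.sin(y)]);m=np.array([-e[1],e[0]]);C=np.array([.6142,-.0726])
for side in (1,-1):
    print(side,proj(np.r_[C-.09*e+m*.088*side,.1],'wrist',c),proj(np.r_[C-.09*e+m*.088*side,.1],'top'),proj(np.r_[C-.09*e+m*.088*side,.1],'side'))
    # diffs of steel region in top between frames
    p=proj(np.r_[C-.09*e+m*.088*side,.1],'top')[0].astype(int)
    F={n:cv2.imread(f'pics/top{n}.png')[p[1]-14:p[1]+14,p[0]-14:p[0]+14] for n in ('0','5','8','9','10')}
    print({n:int((cv2.absdiff(F[n],F['10']).max(2)>30).sum()) for n in F},{n:int((cv2.absdiff(F[n],F['0']).max(2)>30).sum()) for n in F})
```

```text
t 12.85 tray x,y mm -5.9 0.1 z 112.7 F fwd/lat/up 0.8 0.3 -1.6 M [ 0.08  0.1  -0.01] grip 0.009159844576900368
1 [[267.04791263  93.4006537 ]] [[328.30876345 171.49222113]] [[317.47158575 209.62723975]]
{'0': 81, '5': 273, '8': 205, '9': 46, '10': 0} {'0': 0, '5': 290, '8': 251, '9': 107, '10': 81}
-1 [[283.3852874  467.37720498]] [[382.20888509 210.37198405]] [[372.86594841 220.07136655]]
{'0': 723, '5': 0, '8': 0, '9': 0, '10': 0} {'0': 0, '5': 723, '8': 723, '9': 722, '10': 723}
```

>>> servo_tool --hand '[1,1,1,1]' --pt "-0.8 0.6 0" --pt "-1.6 1.2 0" --pt "-2.35 1.9 0" --pt "-2.35 1.9 0" --turn '[0,0,0,0]'

```text
time: 13.28
position: [0.5559, -0.0263, 0.1126]
eef_rot: [0.9, 0.435, -0.0, -0.0]
ft_force: [-0.8, -0.4, -1.6]
opening: 0.0091
finger_force: 59.0
```

Run:
```python
from h import *
snap()
```

```text
t 13.2833 tray x,y mm -9.5 -0.0 z 112.6 F fwd/lat/up -0.4 -0.8 -1.6 M [0.11 0.1  0.05] grip 0.009075414378851548
```

>>> servo_tool --hand '[1,1,1]' --pt "-0.4 0.3 0" --pt "-0.8 0.6 0" --pt "-0.8 0.6 0" --turn '[0,0,0]'

```text
time: 13.53
position: [0.5553, -0.0257, 0.1126]
eef_rot: [0.9, 0.435, 0.0, -0.0]
ft_force: [-0.4, -0.0, -2.5]
opening: 0.0084
finger_force: 59.0
```

Run:
```python
from h import *
snap()
```

```text
t 13.5333 tray x,y mm -10.3 -0.0 z 112.6 F fwd/lat/up -0.3 -0.3 -2.5 M [ 0.1   0.02 -0.  ] grip 0.008402524542810486
```

>>> servo_tool --hand '[1,1,1]' --pt "-0.4 0.3 0" --pt "-0.8 0.6 0" --pt "-0.8 0.6 0" --turn '[0,0,0]'

```text
time: 13.78
position: [0.5545, -0.0252, 0.1126]
eef_rot: [0.9, 0.435, 0.0, -0.0]
ft_force: [0.5, 0.7, -2.0]
opening: 0.0088
finger_force: 58.9
```

Run:
```python
from h import *
snap()
```

```text
t 13.7833 tray x,y mm -11.3 -0.0 z 112.6 F fwd/lat/up -0.1 0.9 -2.0 M [ 0.08  0.02 -0.03] grip 0.008775548969964953
```

>>> servo_tool --hand '[1,1,1]' --pt "-0.2 0.15 0" --pt "-0.4 0.3 0" --pt "-0.4 0.3 0" --turn '[0,0,0]'

```text
time: 14.03
position: [0.5541, -0.0249, 0.1126]
eef_rot: [0.901, 0.435, 0.0, 0.0]
ft_force: [-0.4, 0.3, -1.5]
opening: 0.009
finger_force: 59.0
```

Run:
```python
from h import *
snap()
```

```text
t 14.0333 tray x,y mm -11.7 -0.1 z 112.6 F fwd/lat/up -0.5 -0.0 -1.5 M [0.12 0.04 0.04] grip 0.008981769521299391
```

>>> servo_tool --hand '[1,1,1]' --pt "-0.2 0.15 0" --pt "-0.4 0.3 0" --pt "-0.4 0.3 0" --turn '[0,0,0]'

```text
time: 14.28
position: [0.5538, -0.0246, 0.1126]
eef_rot: [0.9, 0.435, 0.0, 0.0]
ft_force: [-0.3, -1.1, -2.9]
opening: 0.0091
finger_force: 58.9
```

Run:
```python
from h import *
snap()
```

```text
t 14.2833 tray x,y mm -12.1 -0.1 z 112.6 F fwd/lat/up 0.4 -1.0 -2.9 M [ 0.08 -0.04 -0.07] grip 0.00913603029306073
```

>>> servo_tool --hand '[1,1,1]' --pt "-0.2 0.15 0" --pt "-0.4 0.3 0" --pt "-0.4 0.3 0" --turn '[0,0,0]'

```text
time: 14.53
position: [0.5537, -0.0245, 0.1127]
eef_rot: [0.901, 0.435, 0.0, 0.0]
ft_force: [2.8, -1.8, -3.4]
opening: 0.0091
finger_force: 58.9
```

```bash
cat >> h.py <<'E'
def chk():
    snap();t=imaging.read_camera('top');p=(328,171)
    g=lambda i:i[p[1]-14:p[1]+14,p[0]-14:p[0]+14]
    print('left vs down/up',[int((cv2.absdiff(g(t),g(cv2.imread(f'pics/top{n}.png'))).max(2)>30).sum()) for n in ('0','10','8')])
E
python3 -c "
from h import *
chk()"
```

```text
t 14.5333 tray x,y mm -12.3 -0.1 z 112.7 F fwd/lat/up 3.3 0.3 -3.4 M [-0.2  -0.23 -0.15] grip 0.009132544522681998
left vs down/up [113, 63, 144]
```

>>> servo_tool --hand '[1,1,1]' --pt "-0.2 0.15 0" --pt "-0.4 0.3 0" --pt "-0.4 0.3 0" --turn '[0,0,0]'

```text
time: 14.83
position: [0.5536, -0.0245, 0.1127]
eef_rot: [0.901, 0.435, 0.0, 0.001]
ft_force: [4.4, -3.8, -4.7]
opening: 0.0092
finger_force: 58.7
```

```bash
python3 -c "
from h import *
chk()"
```

```text
t 14.8333 tray x,y mm -12.4 -0.1 z 112.7 F fwd/lat/up 5.8 -0.3 -4.7 M [-0.49 -0.66 -0.05] grip 0.009215594115700708
left vs down/up [113, 64, 141]
```

>>> servo_tool --hand '[1,1,1,1,1,1]' --pt "-0.08 0.06 0" --pt "-0.16 0.12 0" --pt "-0.16 0.12 0" --pt "-0.16 0.12 0" --pt "-0.16 0.12 0" --pt "-0.16 0.12 0" --turn '[0,0,0,0,0,0]'

```text
time: 15.38
position: [0.5536, -0.0244, 0.1128]
eef_rot: [0.901, 0.435, 0.0, 0.001]
ft_force: [4.4, -4.5, -5.1]
opening: 0.0089
finger_force: 58.7
```

```bash
python3 -c "
from h import *
chk();t=imaging.read_camera('top')[130:240,300:410];s=imaging.read_camera('side')[160:280,280:420];q=imaging.read_camera('wrist')
r=lambda i,a,b:cv2.resize(i,(a,b),interpolation=cv2.INTER_CUBIC)
cv2.imwrite('pics/m11.png',np.vstack([np.hstack([r(t,400,300),r(s,400,300)]),np.hstack([r(q,400,300),r(cv2.imread('pics/w8.png'),400,300)])]))"
```

```text
t 15.3833 tray x,y mm -12.4 -0.0 z 112.8 F fwd/lat/up 6.3 -0.8 -5.1 M [-0.59 -0.77 -0.12] grip 0.008864387963978192
left vs down/up [113, 63, 143]
```

View pics/m11.png

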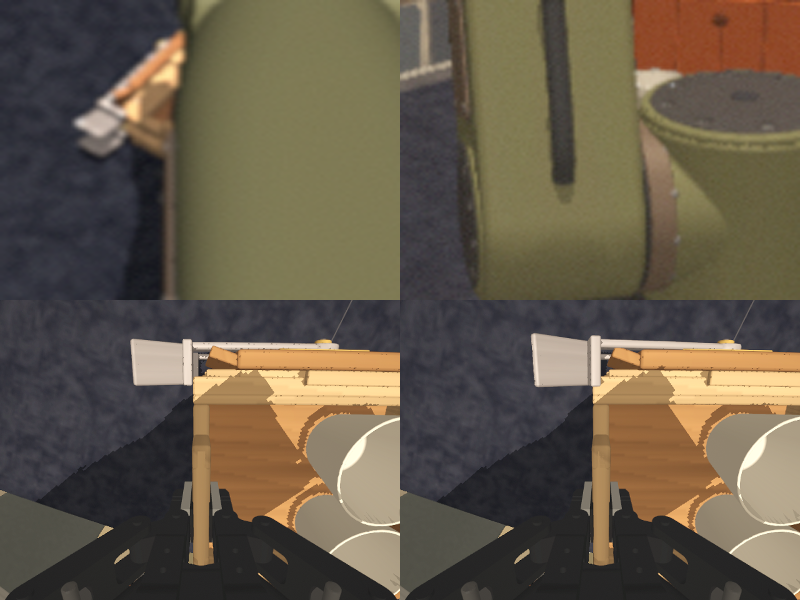

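m11: the left catch's nose has dropped behind the flange end at (188,350); in the earlier frame on the right it is still riding. The cups are standing and the tug held at 6.3 N with almost no yaw moment, so both catches share it. Next I ease off and let go.

>>> servo_tool --hand '[1,1,1,1]' --pt "0.4 -0.3 0" --pt "0.8 -0.65 0" --pt "1.1 -0.9 0" --pt "1.1 -0.9 0" --turn '[0,0,0,0]'

```text
time: 15.92
position: [0.5537, -0.0245, 0.1126]
eef_rot: [0.9, 0.435, -0.0, -0.0]
ft_force: [1.8, -0.4, -2.5]
opening: 0.009
finger_force: 59.1
```

```bash
python3 -c "
from h import *
chk()"
```

```text
t 15.9167 tray x,y mm -12.3 -0.1 z 112.6 F fwd/lat/up 1.7 0.8 -2.5 M [-0.04 -0.19 -0.14] grip 0.009038115079909695
left vs down/up [114, 64, 141]
```

>>> servo_tool --hand '[0.9,0.8,0.7,0.6,0.5,0.5,0.5]' --pt "0 0 0" --pt "0 0 0" --pt "0 0 0" --pt "0 0 0" --pt "0 0 0" --pt "0 0 0" --pt "0 0 0" --turn '[0,0,0,0,0,0,0]'

```text
time: 16.55
position: [0.5539, -0.0248, 0.1127]
eef_rot: [0.9, 0.435, 0.0, -0.0]
ft_force: [0.8, -0.2, -0.3]
opening: 0.0429
finger_force: 0.0
```

>>> servo_tool --hand '[0.5,0.5,0.5,0.5,0.5,0.5,0.5,0.5]' --pt "0 0 8" --pt "0 0 20" --pt "0 0 40" --pt "0 0 65" --pt "0 0 95" --pt "0 0 125" --pt "0 0 150" --pt "0 0 160" --turn '[0,0,0,0,0,0,0,0]'

```text
time: 17.22
position: [0.5554, -0.0249, 0.2773]
eef_rot: [0.9, 0.435, 0.003, 0.001]
ft_force: [0.8, 0.1, -0.6]
opening: 0.0425
finger_force: 0.0
```

>>> servo_tool --hand '[0.5,0.5,0.5,0.5,0.5,0.5,0.5,0.5]' --pt "-15 30 0" --pt "-30 65 0" --pt "-45 100 0" --pt "-60 135 0" --pt "-75 170 0" --pt "-90 205 0" --pt "-100 235 0" --pt "-100 250 0" --turn '[0,0,0,0,0,0,0,0]'

```text
time: 17.88
position: [0.4515, 0.228, 0.2725]
eef_rot: [0.9, 0.436, -0.0, -0.001]
ft_force: [-0.4, -0.7, -0.1]
opening: 0.0429
finger_force: 0.0
```

Run:
```python
from h import *
chk();t=imaging.read_camera('top');cv2.imwrite('pics/top12.png',t)
a=cv2.imread('pics/top0.png')
for p in ((328,177),(376,214),(326,180),(374,216)):
    g=lambda i:i[p[1]-10:p[1]+10,p[0]-10:p[0]+10]
    print(p,int((cv2.absdiff(g(t),g(a)).max(2)>40).sum()))
for n in ['egg_timer','teapot','tray','cup_a','catch_left','catch_right']:
    print(n,[(np.round(cam2w(d['position'],'top'),3).tolist(),round(d['p'],2)) for d in spotter.boxes_of('top',n)])
# steel mask overlap
hs=lambda i:(cv2.cvtColor(i,cv2.COLOR_BGR2HSV)[...,1]<45)&(cv2.cvtColor(i,cv2.COLOR_BGR2HSV)[...,2]>110)
for nm,(x,y) in dict(L=(328,177),R=(378,212)).items():
    for i in ('0','8','10','12'):
        m=hs(cv2.imread(f'pics/top{i}.png')[y-16:y+16,x-16:x+12]);ys,xs=np.nonzero(m);print(nm,i,m.sum(),(xs.mean()+x-16).round(1),(ys.mean()+y-16).round(1))
```

```text
t 17.8833 tray x,y mm -249.4 134.0 z 272.5 F fwd/lat/up 0.2 -0.8 -0.1 M [-0.02  0.03  0.01] grip 0.042927007805848814
left vs down/up [91, 78, 205]
(328, 177) 32
(376, 214) 23
(326, 180) 13
(374, 216) 7
egg_timer [([0.592, -0.342, 0.037], 0.67)]
teapot [([0.542, 0.406, 0.06], 0.76), ([0.617, -0.081, 0.109], 0.34)]
tray [([0.59, -0.048, 0.085], 0.9), ([0.26, 0.507, 0.005], 0.85), ([0.627, -0.107, 0.108], 0.37)]
cup_a [([0.625, -0.11, 0.107], 0.87), ([0.66, -0.059, 0.11], 0.82), ([0.592, 0.053, 0.103], 0.68)]
catch_left [([0.59, 0.052, 0.105], 0.65), ([0.537, 0.404, 0.06], 0.28)]
catch_right [([0.49, -0.081, 0.097], 0.61)]
L 0 172 327.7 175.3
L 8 178 328.0 174.9
L 10 174 327.7 175.3
L 12 173 327.7 175.4
R 0 172 379.0 211.6
R 8 0 nan nan
R 10 0 nan nan
R 12 171 379.1 211.5<stdin>:13: RuntimeWarning: Mean of empty slice.
  ret = ret.dtype.type(ret / rcount)
```

```bash
python3 -c "
from h import *
print(arm.finish_job())"
```

```text
the job is handed in; nothing more can be done
None
```

The tray is in the upper tier with both catches down behind it and both cups in the tray; a 6.3 N tug before release held, and I handed the job in at about 18 s on the robot's clock.

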